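# Change drawers on an interlocked parts chest by its pull-and-turn lock

### The arm

A 6-joint arm with a two-finger parallel gripper is mounted at the origin on the work surface. World frame = base frame: x ahead of the robot, y to its left, z up, the work surface at z = 0. Lengths are in mm, angles in degrees, forces in N, time in s.
With the tool pointing down it reaches from about 300 to 850 mm from the base axis. Payload 4.2 kg.
Tool frame: the origin (TCP) lies at the very end of the fingers, on their centre line; the grasp point (between the pads) lies 19 mm behind it (env.grasp_offset is the distance from the TCP to the grasp point, in mm); z points along the fingers, y is the line along which they close (so a half turn about z gives the same grasp; the last joint's range is limited). The gripper opens to 91 mm and grips with 3 to 60 N. Pads are 32 mm wide; open, the fingers measure 118 mm over their backs; the gripper's body (76 mm by 178 mm) begins 60 mm behind the grasp point.
Start: joints at [-78.094, 18.312, 89.639, -0, 72.044, -1.146], TCP at [129.857, -560.161, 213.976] pointing down, gripper open.
Joint ranges: [-177.97, 177.97], [-48.28, 115.42], [12.27, 149.76], [-77.06, 257.06], [2.81, 150.46], [-146.56, 146.56]. Speed limits (degrees/s): [147.25, 147.25, 180, 180, 180, 180].

### API

Orientations are given as [roll, pitch, yaw] about the fixed x, y, z axes, in that order (R = Rz(yaw) Ry(pitch) Rx(roll)).
In Python, from workcell import env gives the robot as it stands. The module is installed in compiled form; this text tells all that it offers.
- The arm moves only by the tool send_rows, never from a script. Its argument "motion" is a list of rows, each an object of numbers: "tx", "ty", "tz": the shift along the tool's x, y, z in units of 500 mm (1.0 is 500 mm); "rx", "ry", "rz": the turn, a rotation vector about the tool's x, y, z in units of 30 degrees (1.0 is 30 degrees); "gripper": the closure, from -1 (fully open) to 1 (shut). In form: [{"tx": .., "ty": .., "tz": .., "rx": .., "ry": .., "rz": .., "gripper": ..}, ...]. A call has 1 to 12 rows; each row shifts and turns the commanded pose from where the row before left it, along the tool's axes as they then stand; what a row does not reach is not made up. A row lasts 1/8 s, in which the tool goes at most 62.5 mm and 10.7 degrees, less where a joint would pass 70% of its speed; a pose out of reach is approached as far as the arm can. A call with a number of a shift or a turn outside -1 to 1 is refused whole. A call with a gripper value outside its range is refused whole. The fingers move at their own pace and stop on an object; "grip_force" is the grip in N (left out, the last holds). Time passes only in rows, so rows that do not move let the fingers close. It gives the time, the measured TCP pose, the force, the opening and the grip force at its end, in the units of the state.
- env.state(): the state, without advancing time (a new reading comes with each control period).
- env.grab_frame(name): name is "scene" or "top"; returns a dict with "frame" (400x640x3 uint8, red, green, blue), "vertical_fov" (degrees; the focal length in pixels is half the picture's height over the tangent of half this angle, whatever the lens; pixels are square), "cx", "cy" (the principal point, pixels), "k1" (the pictures are not rectified: a ray, as slopes to the right and down, at radius r is drawn at 1 + k1 r^2 times it, then the intrinsics apply), "rvec" (rotation vector, rad) and "tvec" (3), from world to camera coordinates, as OpenCV has them. Camera axes: x right, y down, z forward; pixel columns grow to the right and rows downward; lengths in mm; the calibration is good to about 2 mm. A picture is of the moment at which its call begins. There is no depth.
- env.job_done(): hands the job in; it is judged then, once.
The state is a dict: "time_s": time; "qpos": joint angles; "qvel": joint speeds; "effort": joint torques, N m; "ee_pos": TCP position; "ee_rot": TCP orientation; "force": force on the tool from outside, world axes, zero at the start; "torque": the same for the moment, N m; "gripper_width": finger opening in mm; "gripper_force": force on a finger pad.
Only numpy, scipy, OpenCV 4.12 (cv2) and the standard library are available. Lean on these libraries where they do the work, as an engineer would, in place of code of your own. Each camera call takes 0.05 s, during which the arm holds its last target. There are 200 camera calls.

### The job

The blue drawer of the interlocked parts chest has been left open and the orange one is needed: push the blue drawer fully shut, pull the black lock knob up to unlock it, turn it anticlockwise to the orange side, feel for its seat there and push it fully home. Then pull the orange drawer out by at least 6 cm, and leave the tools and parts on and around the chest where they are.

Things in the scene. Friction and masses are not known exactly. Their poses are not given: they have to be found in the camera images.
- chest: grey parts chest, 220 deep, 400 wide, 110 mm high, fixed. Origin: on the table directly below the lock knob's axis; x points to the chest's back, y to its left (blue drawer's side), z up. Drawer fronts at x = -87 mm when shut, back at x = +145 mm. On top: a round aluminium plate (100 mm across, 3 mm thick) round the knob, one blue mark and a band of orange marks.
- blue_handle (a point): centre of the blue drawer's handle: a round steel bar 10 mm thick, 100 mm long along the chest's y, 82 mm above the table, on two posts at its ends. The bar's centre line is 45 mm in front of the blue front panel (143 mm wide, 8 to 103 mm above the table), which leaves a free gap of 40 mm between bar and panel, open from above. Shut, it lies at chest (-132, +125) mm.
- orange_handle (a point): centre of the orange drawer's handle, the same as the blue one. Shut, it lies at chest (-132, -125) mm. The drawer slides out towards the chest's -x; a tool put down into the gap behind the bar can hook it.
- blue_drawer (a joint): how far the blue drawer stands out, m: 0 = shut, 0.09 = out to its stop. Starts open by 0.05 to 0.08. Slides with about 2 N of friction and stays where it is left. Unless it is fully shut (within about 3 mm) the lock knob cannot be pulled out.
- orange_drawer (a joint): how far the orange drawer stands out, m: 0 = shut, 0.09 = out to its stop. Starts shut, with about 2 N of friction once free. It is blocked (after up to 15 mm of play) until the lock knob has been turned to the orange side and is pushed home.
- knob_grip (a point): centre of the lock knob's black grip bar: 90 mm long, 20 mm wide, 28 mm high, level, above the middle of the chest, 150 mm above the table when home (37 mm above the round plate), on a slim steel stem with a 28 mm hub below the bar. x points along the bar to its white-tipped end (the pointer), z is the turning axis, up. Room for fingers on both long sides.
- lock_lift (a joint): how far the lock knob is pulled up, m: 0 = home, 0.022 = top stop. Needs about 6 N up, and about 2 to 3 N down to push it back in; it stays at the height where it is left. From 0.016 up it is unlocked and can turn. Away from a seat it rests on the lock ring at about 0.014 and cannot go lower.
- lock_turn (a joint): turn of the lock knob, rad, anticlockwise from above: about 0 at the start, pointer at the blue mark (140 degrees from the chest's x towards its y); end stop at 1.75. The orange seat lies somewhere from 1.0 to 1.5 (under the orange marks), different each time; it cannot be seen and must be felt: pressed down, the knob drops in only within about 0.08 rad of it. Turning friction 0.04 N m.
- ring_gear: loose steel ring gear, 96 mm across, 22 mm high, lying on top of the chest towards its back, behind the blue drawer; leave alone
- copper_drift: loose copper drift, 125 mm long, 32 mm thick, lying on top of the chest towards its back, behind the orange drawer; leave alone
- hammer: loose claw hammer, 260 mm long, on the table left of the chest; leave alone
- hex_key: loose dark hex key, 100 x 30 mm, 8 mm thick, on the table between robot and chest, to the left; leave alone
- steel_tube: loose steel tube, 130 mm long, 18 mm thick, on the table between robot and chest, to the right; leave alone
- reducer: black gear reducer half with three pinions, 156 mm across, 92 mm high, left of the chest; leave alone
- grease_can: loose can, 84 mm across, 110 mm high, right of the chest; leave alone
- red_tray: loose empty red tray, 160 x 220 x 50 mm, at the right of the table; leave alone

How it is judged:
By the outcome, as a careful person would: the job done as asked, in the order asked, and still so for the second after the job is handed in, with the robot touching nothing.
It also fails if it takes over 67 s, if anything falls off the work surface, if the arm or the gripper's body presses on something with over 40 N, if the wrist force passes 120 N, or if a joint passes its speed limit or range.

## Working session

There is one attempt and no reset: what is moved stays moved. The work goes in short steps, Python scripts to look and compute and a tool call to move; the robot and the scene stay as the last step left them, time stands still between calls to the robot, and variables do not carry over. Pictures are saved under pics/ and viewed, at most 10 in all, crops included, and the job is handed in when it is done.

Besides the shell and the picture viewer there is one more tool, called by a JSON object that holds its "op" and its "data". send_rows: Moves the arm, as the interface text tells. Shifts and turns lie within -1 to 1; 1 stands for 500 mm of shift or 30 degrees of turn. Its arguments: {"type":"object","properties":{"motion":{"type":"array"},"grip_force":{"type":"number"}},"required":["motion"]}

```bash
mkdir -p pics
cat > h.py <<'E'
import numpy as np, cv2
from workcell import env
def K(c):
    h,w=c["frame"].shape[:2]; f=h/2/np.tan(np.radians(c["vertical_fov"]/2))
    return f,c["cx"],c["cy"],c["k1"]
def ray(c,u,v):
    f,cx,cy,k1=K(c); a=np.array([(u-cx)/f,(v-cy)/f]); s=a.copy()
    for _ in range(30): s=a/(1+k1*(s@s))
    R=cv2.Rodrigues(np.array(c["rvec"],float))[0]; t=np.array(c["tvec"],float).ravel()
    return -R.T@t, R.T@np.array([s[0],s[1],1.])
def onz(c,u,v,z):
    o,d=ray(c,u,v); return o+d*(z-o[2])/d[2]
def proj(c,P):
    f,cx,cy,k1=K(c); R=cv2.Rodrigues(np.array(c["rvec"],float))[0]
    p=R@np.array(P,float)+np.array(c["tvec"],float).ravel(); s=p[:2]/p[2]; s=s*(1+k1*(s@s))
    return f*s+[cx,cy]
def save(c,n): cv2.imwrite("pics/%s.png"%n,c["frame"][:,:,::-1])
E
python3 - <<'E'
from h import *
import pickle
for n in("scene","top"):
    c=env.grab_frame(n); save(c,n+"0"); pickle.dump(c,open(n+"0.pkl","wb")); print(n,ray(c,320,200),K(c))
print(env.state())
E
```

```text
scene (array([1345.74805144, -260.224137  , 1215.85807504]), array([-0.57291504,  0.16412755, -0.80308719])) (np.float64(368.3644917751886), 316.537030048417, 197.97718082837946, -0.01952109119792559)
top (array([ 259.4703521 ,  -52.75214842, 1798.10929415]), array([ 0.17330182, -0.00687918, -0.98493957])) (np.float64(496.06710138058605), 313.7193692186671, 197.44572626563567, 0.016261500399405573)
{'time_s': 0.1, 'qpos': array([-7.80948771e+01,  1.83476471e+01,  8.96985810e+01, -4.23115967e-04,
        7.20423308e+01, -1.14688864e+00]), 'qvel': array([ 6.65110822e-02,  5.90831159e-02, -1.89859455e-01,  1.67238060e-02,
       -3.42163703e-02, -1.01389447e-04]), 'effort': array([ 3.12410148e-04, -4.13332164e+01, -2.32510078e+01,  7.29597453e-02,
        4.22392460e-02, -5.10220286e-05]), 'ee_pos': array([ 129.75438288, -559.72106114,  213.21331553]), 'ee_rot': array([-1.79911451e+02, -1.37034231e-03,  1.30521412e+01]), 'force': array([-0.40648205,  0.13471619, -0.31450779]), 'torque': array([-0.0183179 ,  0.01058188, -0.04524176]), 'gripper_force': 0.0, 'gripper_width': 91.17477570431333}
```

View pics/top0.png

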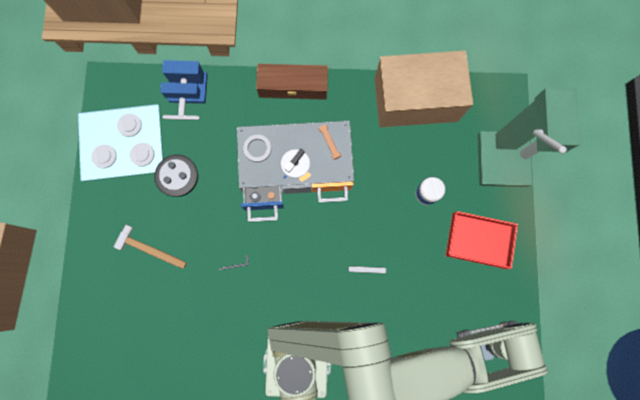

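View pics/scene0.png

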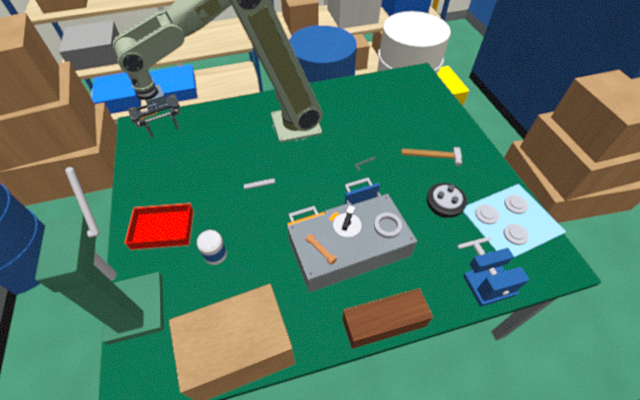

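The top view shows the chest around (295,155), with the blue drawer open at (262,200) and the knob plate at (295,163). I'll zoom in on it in both views.

Run:
```python
from h import *
import pickle
a=pickle.load(open("top0.pkl","rb"))["frame"][115:230,225:365]; b=pickle.load(open("scene0.pkl","rb"))["frame"][170:290,280:420]
a=cv2.resize(a,None,fx=5,fy=5,interpolation=cv2.INTER_CUBIC);b=cv2.resize(b,None,fx=5,fy=5,interpolation=cv2.INTER_CUBIC)
cv2.imwrite("pics/ca.png",a[:,:,::-1]);cv2.imwrite("pics/cb.png",b[:,:,::-1])
```

```text
(no output)
```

View pics/ca.png

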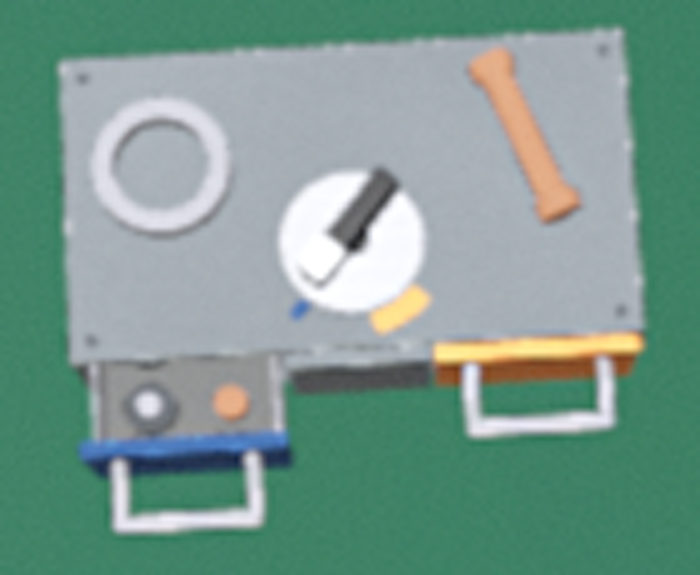

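View pics/cb.png

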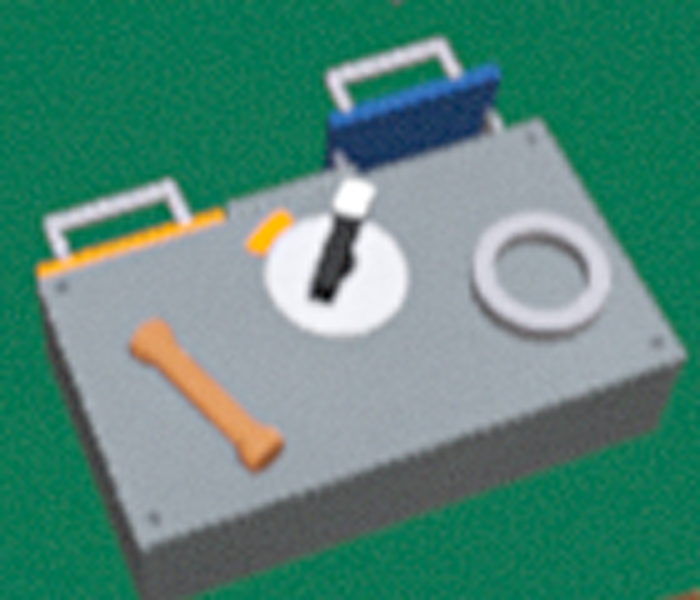

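The crops show the plate centred near top crop (352,241). The white pointer tip is towards the lower left and the blue mark is near (300,310). Chest top corners are clear, so I can measure now.

Run:
```python
from h import *
import pickle
C={n:pickle.load(open(n+"0.pkl","rb")) for n in("top","scene")}
off={"top":(225,115),"scene":(280,170)}
def px(n,p): return [(p[i]+.5)/5-.5+off[n][i] for i in(0,1)]
cor={"top":dict(BL=(60,63),BR=(622,31)),"scene":dict(BR=(145,550),BL=(685,355))}
seed={"top":(352,241),"scene":(337,273)}
bars={"top":dict(b=((120,526),(262,518)),o=((472,431),(612,422))),"scene":dict(o=((47,219),(175,182)),b=((330,73),(444,42)))}
for n,c in C.items():
    f=c["frame"].astype(int); m=((f.min(2)>200)).astype(np.uint8)
    # plate mask
    s=px(n,seed[n]); yy,xx=np.mgrid[:400,:640]; m[(xx-s[0])**2+(yy-s[1])**2>17**2]=0
    if n=="scene": m[(yy<212)]=0
    pts=cv2.findContours(m,cv2.RETR_EXTERNAL,cv2.CHAIN_APPROX_NONE)[0]
    h=cv2.convexHull(np.vstack(pts)).reshape(-1,2).astype(float)
    w=np.array([onz(c,u,v,113)[:2] for u,v in h]); (x,y),r=cv2.minEnclosingCircle(w.astype(np.float32))
    A=np.c_[2*w,np.ones(len(w))]; q=np.linalg.lstsq(A,(w**2).sum(1),rcond=None)[0]
    print(n,"plate",x,y,r,"lsq",q[:2],np.sqrt(q[2]+q[0]**2+q[1]**2))
    W={k:onz(c,*px(n,p),110)[:2] for k,p in cor[n].items()}
    d=W["BL"]-W["BR"]; print(" back edge",W,np.linalg.norm(d),"yaw",np.degrees(np.arctan2(-d[0],d[1])))
    for k,(p,q2) in bars[n].items():
        P,Q=[onz(c,*px(n,t),84)[:2] for t in(p,q2)]; e=P-Q if n=="top" else Q-P
        print(" bar",k,(P+Q)/2,np.linalg.norm(e),"yaw",np.degrees(np.arctan2(-e[0],e[1])))
    for nm,(a,b) in {"knob":{"top":((320,257),(384,183)),"scene":((354,197),(322,296))}[n]}.items() if 0 else []: pass
c=C["top"]
for p in((304,272),(337,288),(370,168),(402,185)): print("knob corner",onz(c,*px("top",p),164)[:2])
c=C["scene"]
for p in((340,182),(377,186),(310,298),(334,302)): print("knob corner s",onz(c,*px("scene",p),164)[:2])
```

```text
top plate 685.2503662109375 26.391515731811523 50.95305633544922 lsq [685.21599868  26.43877551] 50.55737285682426
 back edge {'BL': array([810.22071695, 238.05324975]), 'BR': array([ 845.25214403, -160.11524961])} 399.7065858364888 yaw 5.0280167913166425
 bar b [488.2528848  132.68777834] 98.96732916744097 yaw 4.871082039600093
 bar o [ 562.71945279 -110.31428934] 98.47243491826218 yaw 5.355678092963245
scene plate 685.0800170898438 28.125768661499023 54.06139373779297 lsq [687.49917514  28.12161878] 50.778768125171
 back edge {'BR': array([ 853.88234073, -157.15189451]), 'BL': array([815.96718258, 238.62791874])} 397.59177531249566 yaw 5.472157111534148
 bar o [ 563.17070608 -106.70238664] 101.04230729722305 yaw 3.7516502788040818
 bar b [488.55683402 138.58951144] 97.91831429468682 yaw 3.1260036375417095
knob corner [650.11032559  55.61565167]
knob corner [639.64863206  32.89875587]
knob corner [724.12629024  13.44551249]
knob corner [712.775707    -8.73709382]
knob corner s [647.11795069  40.75171066]
knob corner s [657.48949387  64.59584427]
knob corner s [732.54869919  -9.01758013]
knob corner s [739.94312706   5.47710509]
```

```bash
cat >> h.py <<'E'
from scipy.spatial.transform import Rotation as Ro
O=np.array([686.,27.]); YAW=5.0
def ch(x,y,z): # chest -> world
    c,s=np.cos(np.radians(YAW)),np.sin(np.radians(YAW)); return np.array([O[0]+c*x-s*y,O[1]+s*x+c*y,z])
def go(P,yaw):
    s=env.state(); R=Ro.from_euler("xyz",s["ee_rot"],degrees=True); G=Ro.from_euler("xyz",[180,0,yaw],degrees=True)
    print("t",s["time_s"],"pos",s["ee_pos"].round(1),s["ee_rot"].round(1),"F",s["force"].round(1),"q",s["qpos"].round(0),"w",round(s["gripper_width"],1))
    rv=(R.inv()*G).as_rotvec(degrees=True)/30
    print(" shift(cur axes)",(R.inv().apply(P-s["ee_pos"])/500).round(3),"(goal axes)",(G.inv().apply(P-s["ee_pos"])/500).round(3),"rot",rv.round(3))
E
echo ok
```

```text
ok
```

{"op": "send_rows", "data": {"motion": [{"tx": 0.08, "ty": -0.095, "gripper": 0}, {"tx": 0.08, "ty": -0.095}, {"tx": 0.08, "ty": -0.095}, {"tx": 0.08, "ty": -0.095}, {"tx": 0.08, "ty": -0.095}, {"tx": 0.08, "ty": -0.095}, {"tx": 0.08, "ty": -0.095}, {"tx": 0.08, "ty": -0.095}, {"tx": 0.08, "ty": -0.095}, {"tx": 0.08, "ty": -0.095}, {"tx": 0.08, "ty": -0.095}, {"tx": 0.08, "ty": -0.095}], "grip_force": 20}}

```text
invalid input at $.motion[0]: expected keys tx, ty, tz, rx, ry, rz, gripper
```

{"op": "send_rows", "data": {"motion": [{"rz": -0.34, "gripper": 0}, {"rz": -0.34}, {"rz": -0.34}, {"rz": -0.34}, {"rz": -0.34}, {"rz": -0.34}, {"rz": -0.34}, {"rz": -0.34}, {}, {}]}}

```text
invalid input at $.motion[0]: expected keys tx, ty, tz, rx, ry, rz, gripper
```

```bash
python3 -c "
from h import *
go(np.array([488.4,135.5,66]),95)"
```

```text
t 0.1 pos [ 129.8 -559.7  213.2] [-179.9   -0.    13.1] F [-0.4  0.1 -0.3] q [-78.  18.  90.  -0.  72.  -1.] w 91.2
 shift(cur axes) [ 1.013 -1.192  0.296] (goal axes) [1.323 0.836 0.294] rot [-2.000e-03 -2.000e-03 -2.732e+00]
```

All keys are needed in each row.

{"op": "send_rows", "data": {"motion": [{"tx": 0.08, "ty": -0.095, "tz": 0, "rx": 0, "ry": 0, "rz": 0, "gripper": 0}, {"tx": 0.08, "ty": -0.095, "tz": 0, "rx": 0, "ry": 0, "rz": 0, "gripper": 0}, {"tx": 0.08, "ty": -0.095, "tz": 0, "rx": 0, "ry": 0, "rz": 0, "gripper": 0}, {"tx": 0.08, "ty": -0.095, "tz": 0, "rx": 0, "ry": 0, "rz": 0, "gripper": 0}, {"tx": 0.08, "ty": -0.095, "tz": 0, "rx": 0, "ry": 0, "rz": 0, "gripper": 0}, {"tx": 0.08, "ty": -0.095, "tz": 0, "rx": 0, "ry": 0, "rz": 0, "gripper": 0}, {"tx": 0.08, "ty": -0.095, "tz": 0, "rx": 0, "ry": 0, "rz": 0, "gripper": 0}, {"tx": 0.08, "ty": -0.095, "tz": 0, "rx": 0, "ry": 0, "rz": 0, "gripper": 0}, {"tx": 0.08, "ty": -0.095, "tz": 0, "rx": 0, "ry": 0, "rz": 0, "gripper": 0}, {"tx": 0.08, "ty": -0.095, "tz": 0, "rx": 0, "ry": 0, "rz": 0, "gripper": 0}, {"tx": 0.08, "ty": -0.095, "tz": 0, "rx": 0, "ry": 0, "rz": 0, "gripper": 0}, {"tx": 0.08, "ty": -0.095, "tz": 0, "rx": 0, "ry": 0, "rz": 0, "gripper": 0}], "grip_force": 20}}

```text
time_s: 1.6
ee_pos: [469.2, 105.6, 213.7]
ee_rot: [180.0, 0.0, 13.1]
force: [0.5, -0.4, 0.8]
gripper_width: 45.8
gripper_force: 0.0
```

{"op": "send_rows", "data": {"motion": [{"tx": 0, "ty": 0, "tz": 0, "rx": 0, "ry": 0, "rz": -0.34, "gripper": 0}, {"tx": 0, "ty": 0, "tz": 0, "rx": 0, "ry": 0, "rz": -0.34, "gripper": 0}, {"tx": 0, "ty": 0, "tz": 0, "rx": 0, "ry": 0, "rz": -0.34, "gripper": 0}, {"tx": 0, "ty": 0, "tz": 0, "rx": 0, "ry": 0, "rz": -0.34, "gripper": 0}, {"tx": 0, "ty": 0, "tz": 0, "rx": 0, "ry": 0, "rz": -0.34, "gripper": 0}, {"tx": 0, "ty": 0, "tz": 0, "rx": 0, "ry": 0, "rz": -0.34, "gripper": 0}, {"tx": 0, "ty": 0, "tz": 0, "rx": 0, "ry": 0, "rz": -0.34, "gripper": 0}, {"tx": 0, "ty": 0, "tz": 0, "rx": 0, "ry": 0, "rz": -0.34, "gripper": 0}, {"tx": 0, "ty": 0, "tz": 0, "rx": 0, "ry": 0, "rz": 0, "gripper": 0}]}}

```text
time_s: 2.72
ee_pos: [468.5, 103.4, 213.6]
ee_rot: [-180.0, 0.0, 94.5]
force: [0.3, 0.0, 1.0]
gripper_width: 45.5
gripper_force: 0.0
```

```bash
python3 -c "
from h import *
go(np.array([488.4,135.5,66]),95)"
```

```text
t 2.725 pos [468.5 103.4 213.6] [-180.     0.    94.5] F [0.3 0.  1. ] q [ 11.  10. 101.  -0.  69.   7.] w 45.5
 shift(cur axes) [0.061 0.045 0.295] (goal axes) [0.06  0.045 0.295] rot [-0.002  0.    -0.016]
```

{"op": "send_rows", "data": {"motion": [{"tx": 0.06, "ty": 0.045, "tz": 0, "rx": 0, "ry": 0, "rz": -0.016, "gripper": 0}, {"tx": 0, "ty": 0, "tz": 0.06, "rx": 0, "ry": 0, "rz": 0, "gripper": 0}, {"tx": 0, "ty": 0, "tz": 0.06, "rx": 0, "ry": 0, "rz": 0, "gripper": 0}, {"tx": 0, "ty": 0, "tz": 0.06, "rx": 0, "ry": 0, "rz": 0, "gripper": 0}, {"tx": 0, "ty": 0, "tz": 0.06, "rx": 0, "ry": 0, "rz": 0, "gripper": 0}, {"tx": 0, "ty": 0, "tz": 0.055, "rx": 0, "ry": 0, "rz": 0, "gripper": 0}, {"tx": 0, "ty": 0, "tz": 0, "rx": 0, "ry": 0, "rz": 0, "gripper": 0}, {"tx": 0, "ty": 0, "tz": 0, "rx": 0, "ry": 0, "rz": 0, "gripper": 1}, {"tx": 0, "ty": 0, "tz": 0, "rx": 0, "ry": 0, "rz": 0, "gripper": 1}, {"tx": 0, "ty": 0, "tz": 0, "rx": 0, "ry": 0, "rz": 0, "gripper": 1}, {"tx": 0, "ty": 0, "tz": 0, "rx": 0, "ry": 0, "rz": 0, "gripper": 1}]}}

```text
time_s: 4.1
ee_pos: [490.0, 135.4, 67.3]
ee_rot: [179.8, -0.0, 95.1]
force: [2.0, -0.1, 2.6]
gripper_width: 9.5
gripper_force: 20.0
```

```bash
python3 -c "
from h import *
go(np.append(ch(-132,125,0)[:2],66),95)"
```

```text
t 4.1 pos [490.  135.4  67.3] [179.8  -0.   95.1] F [ 2.  -0.1  2.6] q [ 14.  21. 110.  -0.  49.   9.] w 9.5
 shift(cur axes) [-0.     0.108  0.003] (goal axes) [-0.     0.108  0.003] rot [ 0.006 -0.     0.004]
```

{"op": "send_rows", "data": {"motion": [{"tx": 0, "ty": 0.025, "tz": 0, "rx": 0, "ry": 0, "rz": 0, "gripper": 1}, {"tx": 0, "ty": 0.025, "tz": 0, "rx": 0, "ry": 0, "rz": 0, "gripper": 1}, {"tx": 0, "ty": 0.025, "tz": 0, "rx": 0, "ry": 0, "rz": 0, "gripper": 1}, {"tx": 0, "ty": 0.025, "tz": 0, "rx": 0, "ry": 0, "rz": 0, "gripper": 1}, {"tx": 0, "ty": 0.004, "tz": 0, "rx": 0, "ry": 0, "rz": 0, "gripper": 1}, {"tx": 0, "ty": 0.004, "tz": 0, "rx": 0, "ry": 0, "rz": 0, "gripper": 1}, {"tx": 0, "ty": 0, "tz": 0, "rx": 0, "ry": 0, "rz": 0, "gripper": 1}]}}

```text
time_s: 4.97
ee_pos: [542.6, 140.0, 67.3]
ee_rot: [180.0, 0.0, 95.1]
force: [-1.0, -0.5, 5.2]
gripper_width: 9.6
gripper_force: 20.0
```

{"op": "send_rows", "data": {"motion": [{"tx": 0, "ty": 0.004, "tz": 0, "rx": 0, "ry": 0, "rz": 0, "gripper": 1}, {"tx": 0, "ty": 0.004, "tz": 0, "rx": 0, "ry": 0, "rz": 0, "gripper": 1}, {"tx": 0, "ty": 0, "tz": 0, "rx": 0, "ry": 0, "rz": 0, "gripper": 1}]}}

```text
time_s: 5.35
ee_pos: [546.4, 140.3, 67.3]
ee_rot: [180.0, 0.0, 95.1]
force: [-1.0, -0.2, 5.2]
gripper_width: 9.6
gripper_force: 20.0
```

{"op": "send_rows", "data": {"motion": [{"tx": 0, "ty": 0.004, "tz": 0, "rx": 0, "ry": 0, "rz": 0, "gripper": 1}, {"tx": 0, "ty": 0.004, "tz": 0, "rx": 0, "ry": 0, "rz": 0, "gripper": 1}, {"tx": 0, "ty": 0, "tz": 0, "rx": 0, "ry": 0, "rz": 0, "gripper": 1}]}}

```text
time_s: 5.72
ee_pos: [546.8, 140.4, 67.2]
ee_rot: [-179.6, 0.0, 95.1]
force: [-8.9, -1.2, 12.0]
gripper_width: 9.5
gripper_force: 20.0
```

{"op": "send_rows", "data": {"motion": [{"tx": 0, "ty": -0.005, "tz": 0, "rx": 0, "ry": 0, "rz": 0, "gripper": 0}, {"tx": 0, "ty": 0, "tz": 0, "rx": 0, "ry": 0, "rz": 0, "gripper": 0}, {"tx": 0, "ty": 0, "tz": 0, "rx": 0, "ry": 0, "rz": 0, "gripper": 0}, {"tx": 0, "ty": 0, "tz": -0.08, "rx": 0, "ry": 0, "rz": 0, "gripper": 0}, {"tx": 0, "ty": 0, "tz": -0.12, "rx": 0, "ry": 0, "rz": 0, "gripper": 0}, {"tx": 0, "ty": 0, "tz": -0.12, "rx": 0, "ry": 0, "rz": 0, "gripper": 0}, {"tx": 0, "ty": 0, "tz": 0, "rx": 0, "ry": 0, "rz": 0.34, "gripper": -0.3}, {"tx": 0, "ty": 0, "tz": 0, "rx": 0, "ry": 0, "rz": 0.34, "gripper": -0.3}, {"tx": 0, "ty": 0, "tz": 0, "rx": 0, "ry": 0, "rz": 0.34, "gripper": -0.3}, {"tx": 0, "ty": 0, "tz": 0, "rx": 0, "ry": 0, "rz": 0.34, "gripper": -0.3}, {"tx": 0, "ty": 0, "tz": 0, "rx": 0, "ry": 0, "rz": 0.34, "gripper": -0.3}, {"tx": 0, "ty": 0, "tz": 0, "rx": 0, "ry": 0, "rz": 0.34, "gripper": -0.3}]}}

```text
time_s: 7.22
ee_pos: [548.1, 140.5, 226.2]
ee_rot: [180.0, 0.0, 33.6]
force: [0.2, 0.4, -0.2]
gripper_width: 59.3
gripper_force: 0.0
```

{"op": "send_rows", "data": {"motion": [{"tx": 0, "ty": 0, "tz": 0, "rx": 0, "ry": 0, "rz": 0.34, "gripper": -0.3}, {"tx": 0, "ty": 0, "tz": 0, "rx": 0, "ry": 0, "rz": 0.34, "gripper": -0.3}, {"tx": 0, "ty": 0, "tz": 0, "rx": 0, "ry": 0, "rz": 0.34, "gripper": -0.3}, {"tx": 0, "ty": 0, "tz": 0, "rx": 0, "ry": 0, "rz": 0.34, "gripper": -0.3}, {"tx": 0, "ty": 0, "tz": 0, "rx": 0, "ry": 0, "rz": 0.34, "gripper": -0.3}, {"tx": 0, "ty": 0, "tz": 0, "rx": 0, "ry": 0, "rz": 0.34, "gripper": -0.3}, {"tx": 0, "ty": 0, "tz": 0, "rx": 0, "ry": 0, "rz": 0.25, "gripper": -0.3}, {"tx": 0, "ty": 0, "tz": 0, "rx": 0, "ry": 0, "rz": 0, "gripper": -0.3}]}}

```text
time_s: 8.22
ee_pos: [548.1, 140.6, 226.2]
ee_rot: [180.0, 0.0, -34.7]
force: [1.1, 0.7, -0.2]
gripper_width: 59.5
gripper_force: 0.0
```

Run:
```python
from h import *
go(np.array([688,27,141]),-35)
c=env.grab_frame("top"); f=cv2.resize(c["frame"][115:230,225:365],None,fx=5,fy=5,interpolation=cv2.INTER_CUBIC); cv2.imwrite("pics/c1.png",f[:,:,::-1])
```

```text
t 8.225 pos [548.1 140.6 226.2] [180.    0.  -34.7] F [ 1.1  0.7 -0.2] q [ 13.  17.  90.  -0.  73. 138.] w 59.5
 shift(cur axes) [0.359 0.027 0.17 ] (goal axes) [0.36  0.025 0.17 ] rot [0.    0.    0.011]
```

View pics/c1.png

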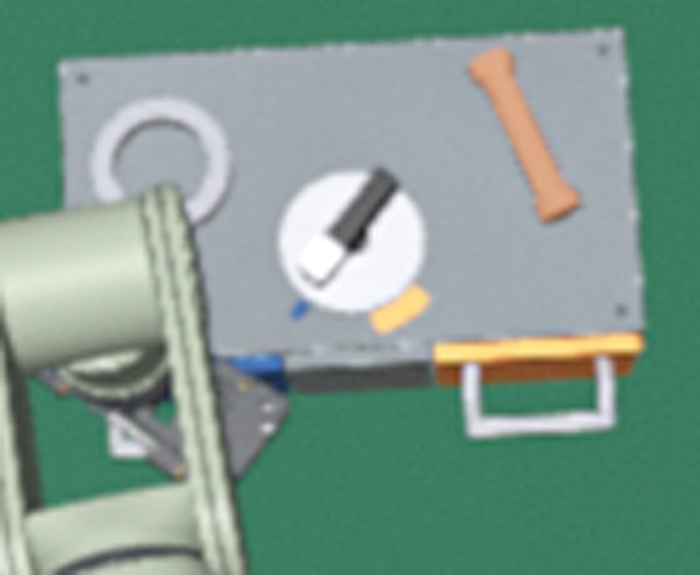

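The blue drawer is shut: its blue front is flush at crop (250,370), level with the orange one. Next I move over the knob.

{"op": "send_rows", "data": {"motion": [{"tx": 0.1, "ty": 0.007, "tz": 0, "rx": 0, "ry": 0, "rz": 0, "gripper": -0.3}, {"tx": 0.1, "ty": 0.007, "tz": 0, "rx": 0, "ry": 0, "rz": 0, "gripper": -0.3}, {"tx": 0.1, "ty": 0.007, "tz": 0, "rx": 0, "ry": 0, "rz": 0, "gripper": -0.3}, {"tx": 0.06, "ty": 0.005, "tz": 0, "rx": 0, "ry": 0, "rz": 0, "gripper": -0.3}, {"tx": 0, "ty": 0, "tz": 0.06, "rx": 0, "ry": 0, "rz": 0, "gripper": -0.3}, {"tx": 0, "ty": 0, "tz": 0.06, "rx": 0, "ry": 0, "rz": 0, "gripper": -0.3}, {"tx": 0, "ty": 0, "tz": 0.05, "rx": 0, "ry": 0, "rz": 0, "gripper": -0.3}, {"tx": 0, "ty": 0, "tz": 0, "rx": 0, "ry": 0, "rz": 0, "gripper": -0.3}], "grip_force": 25}}

```text
time_s: 9.28
ee_pos: [687.0, 27.2, 138.9]
ee_rot: [179.8, 0.2, -34.7]
force: [-0.0, -0.6, 0.6]
gripper_width: 59.1
gripper_force: 0.0
```

{"op": "send_rows", "data": {"motion": [{"tx": 0, "ty": 0, "tz": 0, "rx": 0, "ry": 0, "rz": 0, "gripper": 1}, {"tx": 0, "ty": 0, "tz": 0, "rx": 0, "ry": 0, "rz": 0, "gripper": 1}, {"tx": 0, "ty": 0, "tz": 0, "rx": 0, "ry": 0, "rz": 0, "gripper": 1}, {"tx": 0, "ty": 0, "tz": 0, "rx": 0, "ry": 0, "rz": 0, "gripper": 1}]}}

```text
time_s: 9.78
ee_pos: [688.6, 27.2, 142.0]
ee_rot: [-180.0, -0.0, -34.8]
force: [0.5, 0.2, 0.1]
gripper_width: 21.9
gripper_force: 0.7
```

Run:
```python
from h import *
go(np.array([688,27,141]),-35)
print(env.state()["torque"])
```

```text
t 9.775 pos [688.6  27.2 142. ] [-180.    -0.   -34.8] F [0.5 0.2 0.1] q [  1.  31.  79.  -0.  70. 126.] w 21.9
 shift(cur axes) [-0.001  0.001  0.002] (goal axes) [-0.001  0.001  0.002] rot [-0.001 -0.002  0.008]
[-0.09545479  0.09046883 -0.01486257]
```

{"op": "send_rows", "data": {"motion": [{"tx": 0, "ty": 0, "tz": 0, "rx": 0, "ry": 0, "rz": 0, "gripper": 1}, {"tx": 0, "ty": 0, "tz": 0, "rx": 0, "ry": 0, "rz": 0, "gripper": 1}], "grip_force": 30}}

```text
time_s: 10.02
ee_pos: [688.2, 26.5, 142.0]
ee_rot: [179.9, -0.0, -34.8]
force: [-2.6, -3.4, 3.8]
gripper_width: 19.7
gripper_force: 30.0
```

{"op": "send_rows", "data": {"motion": [{"tx": 0, "ty": 0, "tz": -0.01, "rx": 0, "ry": 0, "rz": 0, "gripper": 1}, {"tx": 0, "ty": 0, "tz": -0.01, "rx": 0, "ry": 0, "rz": 0, "gripper": 1}, {"tx": 0, "ty": 0, "tz": -0.01, "rx": 0, "ry": 0, "rz": 0, "gripper": 1}, {"tx": 0, "ty": 0, "tz": -0.01, "rx": 0, "ry": 0, "rz": 0, "gripper": 1}, {"tx": 0, "ty": 0, "tz": -0.002, "rx": 0, "ry": 0, "rz": 0, "gripper": 1}, {"tx": 0, "ty": 0, "tz": 0, "rx": 0, "ry": 0, "rz": 0, "gripper": 1}]}}

```text
time_s: 10.78
ee_pos: [688.1, 26.6, 162.8]
ee_rot: [179.9, -0.0, -34.8]
force: [0.5, -5.5, -4.3]
gripper_width: 20.0
gripper_force: 30.0
```

{"op": "send_rows", "data": {"motion": [{"tx": 0, "ty": 0, "tz": 0, "rx": 0, "ry": 0, "rz": -0.2, "gripper": 1}, {"tx": 0, "ty": 0, "tz": 0, "rx": 0, "ry": 0, "rz": -0.25, "gripper": 1}, {"tx": 0, "ty": 0, "tz": 0, "rx": 0, "ry": 0, "rz": -0.25, "gripper": 1}, {"tx": 0, "ty": 0, "tz": 0, "rx": 0, "ry": 0, "rz": -0.25, "gripper": 1}, {"tx": 0, "ty": 0, "tz": 0, "rx": 0, "ry": 0, "rz": -0.25, "gripper": 1}, {"tx": 0, "ty": 0, "tz": 0, "rx": 0, "ry": 0, "rz": -0.25, "gripper": 1}, {"tx": 0, "ty": 0, "tz": 0, "rx": 0, "ry": 0, "rz": -0.25, "gripper": 1}, {"tx": 0, "ty": 0, "tz": 0, "rx": 0, "ry": 0, "rz": -0.15, "gripper": 1}, {"tx": 0, "ty": 0, "tz": 0, "rx": 0, "ry": 0, "rz": 0, "gripper": 1}]}}

```text
time_s: 11.9
ee_pos: [688.1, 25.6, 162.8]
ee_rot: [179.9, 0.1, 20.7]
force: [0.1, -8.3, -4.9]
gripper_width: 19.9
gripper_force: 30.0
```

{"op": "send_rows", "data": {"motion": [{"tx": 0, "ty": 0, "tz": 0.01, "rx": 0, "ry": 0, "rz": 0, "gripper": 1}, {"tx": 0, "ty": 0, "tz": 0.01, "rx": 0, "ry": 0, "rz": 0, "gripper": 1}, {"tx": 0, "ty": 0, "tz": 0, "rx": 0, "ry": 0, "rz": 0, "gripper": 1}]}}

```text
time_s: 12.28
ee_pos: [688.1, 25.6, 153.8]
ee_rot: [179.8, 0.1, 20.7]
force: [-1.8, -8.0, -0.4]
gripper_width: 19.6
gripper_force: 30.0
```

Run:
```python
from h import *
c=env.grab_frame("scene"); save(c,"s2"); f=cv2.resize(c["frame"][150:270,270:410],None,fx=5,fy=5,interpolation=cv2.INTER_CUBIC); cv2.imwrite("pics/c2.png",f[:,:,::-1])
go(np.array([688,27,163]),22)
print(env.state()["torque"])
```

```text
t 12.325 pos [688.1  25.6 153.9] [1.798e+02 1.000e-01 2.070e+01] F [-1.9 -7.6 -0.9] q [ 1. 31. 78. -0. 71. 71.] w 20.0
 shift(cur axes) [ 0.001 -0.003 -0.018] (goal axes) [ 0.001 -0.003 -0.018] rot [ 0.005  0.002 -0.042]
[-1.34249538  0.28971171  0.11335688]
```

View pics/c2.png

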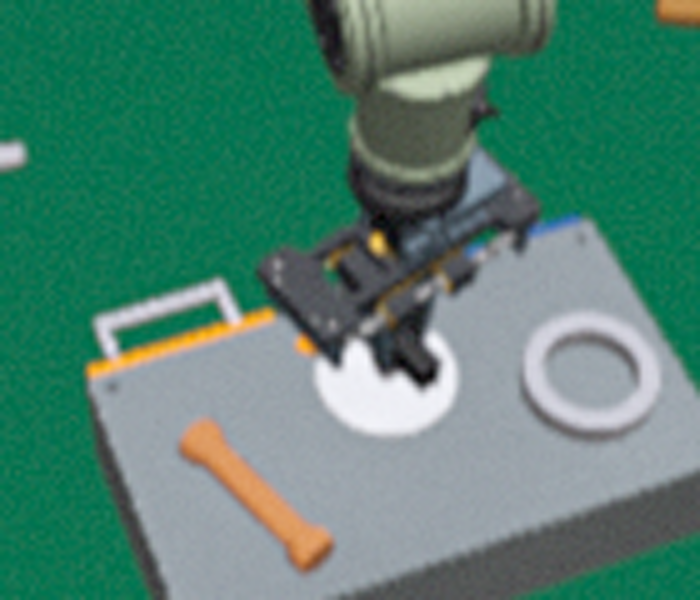

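The scene crop shows the knob has turned with the gripper, its black end now at (425,365). The height of 153.8 is about 12 mm of lift, under the 14 mm ring, with almost no force. It may be in the seat, so I press on gently.

{"op": "send_rows", "data": {"motion": [{"tx": 0, "ty": 0, "tz": 0.006, "rx": 0, "ry": 0, "rz": 0, "gripper": 1}, {"tx": 0, "ty": 0, "tz": 0.006, "rx": 0, "ry": 0, "rz": 0, "gripper": 1}, {"tx": 0, "ty": 0, "tz": 0, "rx": 0, "ry": 0, "rz": 0, "gripper": 1}]}}

```text
time_s: 12.7
ee_pos: [688.0, 25.0, 149.1]
ee_rot: [179.8, 0.0, 20.8]
force: [-2.9, -9.7, 3.4]
gripper_width: 19.6
gripper_force: 30.1
```

{"op": "send_rows", "data": {"motion": [{"tx": 0, "ty": 0, "tz": 0.006, "rx": 0, "ry": 0, "rz": 0, "gripper": 1}, {"tx": 0, "ty": 0, "tz": 0.006, "rx": 0, "ry": 0, "rz": 0, "gripper": 1}, {"tx": 0, "ty": 0, "tz": 0, "rx": 0, "ry": 0, "rz": 0, "gripper": 1}]}}

```text
time_s: 13.08
ee_pos: [688.1, 24.9, 144.2]
ee_rot: [179.7, 0.0, 20.9]
force: [-4.4, -10.0, 7.0]
gripper_width: 19.8
gripper_force: 30.1
```

```bash
python3 -c "
from h import *
go(np.array([688,27,142]),22); print(env.state()['torque'])"
```

```text
t 13.075 pos [688.1  24.9 144.2] [179.7   0.   20.9] F [ -4.4 -10.    7. ] q [ 1. 31. 79. -0. 70. 70.] w 19.8
 shift(cur axes) [ 0.001 -0.004  0.004] (goal axes) [ 0.001 -0.004  0.004] rot [ 0.009  0.001 -0.038]
[-1.41838307  0.84210635  0.73784027]
```

{"op": "send_rows", "data": {"motion": [{"tx": 0, "ty": 0, "tz": 0.005, "rx": 0, "ry": 0, "rz": 0, "gripper": 1}, {"tx": 0, "ty": 0, "tz": 0.005, "rx": 0, "ry": 0, "rz": 0, "gripper": 1}, {"tx": 0, "ty": 0, "tz": 0, "rx": 0, "ry": 0, "rz": 0, "gripper": 1}]}}

```text
time_s: 13.45
ee_pos: [687.9, 25.0, 141.8]
ee_rot: [179.7, -0.0, 20.9]
force: [-8.6, -8.8, 17.7]
gripper_width: 19.8
gripper_force: 30.1
```

{"op": "send_rows", "data": {"motion": [{"tx": 0, "ty": 0, "tz": 0, "rx": 0, "ry": 0, "rz": 0, "gripper": -0.3}, {"tx": 0, "ty": 0, "tz": 0, "rx": 0, "ry": 0, "rz": 0, "gripper": -0.3}, {"tx": 0, "ty": 0, "tz": 0, "rx": 0, "ry": 0, "rz": 0, "gripper": -0.3}, {"tx": 0, "ty": 0, "tz": -0.06, "rx": 0, "ry": 0, "rz": 0, "gripper": -0.3}, {"tx": 0, "ty": 0, "tz": -0.1, "rx": 0, "ry": 0, "rz": 0, "gripper": 0}, {"tx": 0, "ty": 0, "tz": 0, "rx": 0, "ry": 0, "rz": -0.31, "gripper": 0}, {"tx": 0, "ty": 0, "tz": 0, "rx": 0, "ry": 0, "rz": -0.31, "gripper": 0}, {"tx": 0, "ty": 0, "tz": 0, "rx": 0, "ry": 0, "rz": -0.31, "gripper": 0}, {"tx": 0, "ty": 0, "tz": 0, "rx": 0, "ry": 0, "rz": -0.31, "gripper": 0}, {"tx": 0, "ty": 0, "tz": 0, "rx": 0, "ry": 0, "rz": -0.31, "gripper": 0}, {"tx": 0, "ty": 0, "tz": 0, "rx": 0, "ry": 0, "rz": -0.31, "gripper": 0}, {"tx": 0, "ty": 0, "tz": 0, "rx": 0, "ry": 0, "rz": -0.31, "gripper": 0}], "grip_force": 20}}

```text
time_s: 14.95
ee_pos: [688.4, 27.9, 214.9]
ee_rot: [-180.0, -0.0, 86.2]
force: [0.3, -0.2, -1.0]
gripper_width: 45.4
gripper_force: 0.0
```

{"op": "send_rows", "data": {"motion": [{"tx": 0, "ty": 0, "tz": 0, "rx": 0, "ry": 0, "rz": -0.31, "gripper": 0}, {"tx": 0, "ty": 0, "tz": 0, "rx": 0, "ry": 0, "rz": 0, "gripper": 0}]}}

```text
time_s: 15.2
ee_pos: [688.5, 27.8, 215.0]
ee_rot: [-180.0, -0.0, 95.0]
force: [0.0, -0.8, 1.0]
gripper_width: 45.3
gripper_force: 0.0
```

```bash
python3 -c "
from h import *
go(np.array([567.5,-108.6,66]),95)"
```

```text
t 15.2 pos [688.5  27.8 215. ] [-180.   -0.   95.] F [ 0.  -0.8  1. ] q [ 1. 29. 73.  0. 79. -4.] w 45.3
 shift(cur axes) [-0.251 -0.265  0.298] (goal axes) [-0.251 -0.265  0.298] rot [-0.001 -0.001  0.001]
```

{"op": "send_rows", "data": {"motion": [{"tx": -0.05, "ty": -0.053, "tz": 0, "rx": 0, "ry": 0, "rz": 0, "gripper": 0}, {"tx": -0.05, "ty": -0.053, "tz": 0, "rx": 0, "ry": 0, "rz": 0, "gripper": 0}, {"tx": -0.05, "ty": -0.053, "tz": 0, "rx": 0, "ry": 0, "rz": 0, "gripper": 0}, {"tx": -0.05, "ty": -0.053, "tz": 0, "rx": 0, "ry": 0, "rz": 0, "gripper": 0}, {"tx": -0.05, "ty": -0.053, "tz": 0, "rx": 0, "ry": 0, "rz": 0, "gripper": 0}, {"tx": 0, "ty": 0, "tz": 0.04, "rx": 0, "ry": 0, "rz": 0, "gripper": 0}, {"tx": 0, "ty": 0, "tz": 0, "rx": 0, "ry": 0, "rz": 0, "gripper": 0}]}}

```text
time_s: 16.08
ee_pos: [566.6, -109.0, 194.3]
ee_rot: [-179.8, -0.1, 95.0]
force: [0.6, 0.4, 0.6]
gripper_width: 45.6
gripper_force: 0.0
```

Run:
```python
from h import *
a=env.grab_frame("scene"); b=env.grab_frame("top")
f=np.hstack([cv2.resize(a["frame"][160:290,280:400],None,fx=3,fy=3,interpolation=cv2.INTER_CUBIC),cv2.resize(b["frame"][110:240,225:355],None,fx=3,fy=3,interpolation=cv2.INTER_CUBIC)]); cv2.imwrite("pics/c3.png",f[:,:,::-1])
go(np.array([567.5,-108.6,66]),95)
```

```text
t 16.175 pos [ 568.  -108.8  195.7] [180.   -0.   95.1] F [ 0.7 -0.7  0.1] q [-12.  19.  91.   0.  70. -17.] w 45.7
 shift(cur axes) [ 0.001 -0.001  0.259] (goal axes) [ 0.001 -0.001  0.259] rot [ 0.    -0.     0.003]
```

View pics/c3.png

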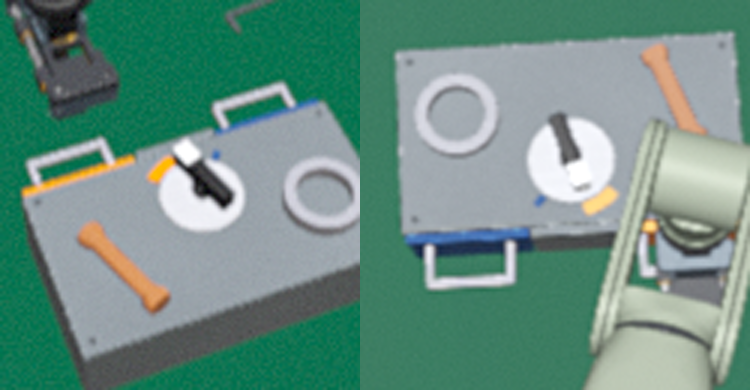

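The pointer is now at the orange marks (left view (185,152), right view (580,175)), the blue drawer is shut and the loose parts haven't moved. Next I grip the orange handle and pull.

{"op": "send_rows", "data": {"motion": [{"tx": 0, "ty": 0, "tz": 0.06, "rx": 0, "ry": 0, "rz": 0, "gripper": 0}, {"tx": 0, "ty": 0, "tz": 0.06, "rx": 0, "ry": 0, "rz": 0, "gripper": 0}, {"tx": 0, "ty": 0, "tz": 0.06, "rx": 0, "ry": 0, "rz": 0, "gripper": 0}, {"tx": 0, "ty": 0, "tz": 0.06, "rx": 0, "ry": 0, "rz": 0, "gripper": 0}, {"tx": 0, "ty": 0, "tz": 0.018, "rx": 0, "ry": 0, "rz": 0, "gripper": 0}, {"tx": 0, "ty": 0, "tz": 0, "rx": 0, "ry": 0, "rz": 0, "gripper": 0}, {"tx": 0, "ty": 0, "tz": 0, "rx": 0, "ry": 0, "rz": 0, "gripper": 1}, {"tx": 0, "ty": 0, "tz": 0, "rx": 0, "ry": 0, "rz": 0, "gripper": 1}, {"tx": 0, "ty": 0, "tz": 0, "rx": 0, "ry": 0, "rz": 0, "gripper": 1}, {"tx": 0, "ty": 0, "tz": 0, "rx": 0, "ry": 0, "rz": 0, "gripper": 1}]}}

```text
time_s: 17.42
ee_pos: [568.0, -109.2, 66.8]
ee_rot: [179.9, 0.0, 95.1]
force: [-0.2, -0.6, 1.2]
gripper_width: 9.7
gripper_force: 20.0
```

{"op": "send_rows", "data": {"motion": [{"tx": 0, "ty": -0.01, "tz": 0, "rx": 0, "ry": 0, "rz": 0, "gripper": 1}, {"tx": 0, "ty": -0.015, "tz": 0, "rx": 0, "ry": 0, "rz": 0, "gripper": 1}, {"tx": 0, "ty": -0.015, "tz": 0, "rx": 0, "ry": 0, "rz": 0, "gripper": 1}, {"tx": 0, "ty": 0, "tz": 0, "rx": 0, "ry": 0, "rz": 0, "gripper": 1}]}}

```text
time_s: 17.92
ee_pos: [546.2, -111.1, 66.8]
ee_rot: [-179.9, 0.0, 95.1]
force: [-1.3, 0.1, 5.8]
gripper_width: 9.6
gripper_force: 20.0
```

{"op": "send_rows", "data": {"motion": [{"tx": 0, "ty": -0.02, "tz": 0, "rx": 0, "ry": 0, "rz": 0, "gripper": 1}, {"tx": 0, "ty": -0.025, "tz": 0, "rx": 0, "ry": 0, "rz": 0, "gripper": 1}, {"tx": 0, "ty": -0.025, "tz": 0, "rx": 0, "ry": 0, "rz": 0, "gripper": 1}, {"tx": 0, "ty": -0.025, "tz": 0, "rx": 0, "ry": 0, "rz": 0, "gripper": 1}, {"tx": 0, "ty": -0.015, "tz": 0, "rx": 0, "ry": 0, "rz": 0, "gripper": 1}, {"tx": 0, "ty": 0, "tz": 0, "rx": 0, "ry": 0, "rz": 0, "gripper": 1}, {"tx": 0, "ty": 0, "tz": 0, "rx": 0, "ry": 0, "rz": 0, "gripper": 0}, {"tx": 0, "ty": 0, "tz": 0, "rx": 0, "ry": 0, "rz": 0, "gripper": 0}, {"tx": 0, "ty": 0, "tz": 0, "rx": 0, "ry": 0, "rz": 0, "gripper": 0}]}}

```text
time_s: 19.05
ee_pos: [492.1, -115.9, 65.9]
ee_rot: [-179.9, -0.0, 95.1]
force: [-0.4, 0.4, -0.1]
gripper_width: 36.1
gripper_force: 0.0
```

{"op": "send_rows", "data": {"motion": [{"tx": 0, "ty": 0, "tz": -0.08, "rx": 0, "ry": 0, "rz": 0, "gripper": 0}, {"tx": 0, "ty": 0, "tz": -0.12, "rx": 0, "ry": 0, "rz": 0, "gripper": 0}, {"tx": 0, "ty": 0, "tz": -0.1, "rx": 0, "ry": 0, "rz": 0, "gripper": 0}, {"tx": -0.1, "ty": 0, "tz": 0, "rx": 0, "ry": 0, "rz": 0, "gripper": 0}, {"tx": -0.1, "ty": 0, "tz": 0, "rx": 0, "ry": 0, "rz": 0, "gripper": 0}, {"tx": -0.1, "ty": 0, "tz": 0, "rx": 0, "ry": 0, "rz": 0, "gripper": 0}, {"tx": -0.1, "ty": 0, "tz": 0, "rx": 0, "ry": 0, "rz": 0, "gripper": 0}, {"tx": 0, "ty": 0, "tz": 0, "rx": 0, "ry": 0, "rz": 0, "gripper": 0}]}}

```text
time_s: 20.05
ee_pos: [510.4, -318.0, 215.3]
ee_rot: [-179.9, 0.0, 94.9]
force: [0.3, -0.5, 0.1]
gripper_width: 45.4
gripper_force: 0.0
```

Run:
```python
from h import *
a=env.grab_frame("scene"); b=env.grab_frame("top")
f=np.hstack([cv2.resize(a["frame"][160:290,280:400],None,fx=3,fy=3,interpolation=cv2.INTER_CUBIC),cv2.resize(b["frame"][110:240,225:355],None,fx=3,fy=3,interpolation=cv2.INTER_CUBIC)]); cv2.imwrite("pics/c4.png",f[:,:,::-1])
```

```text
(no output)
```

View pics/c4.png

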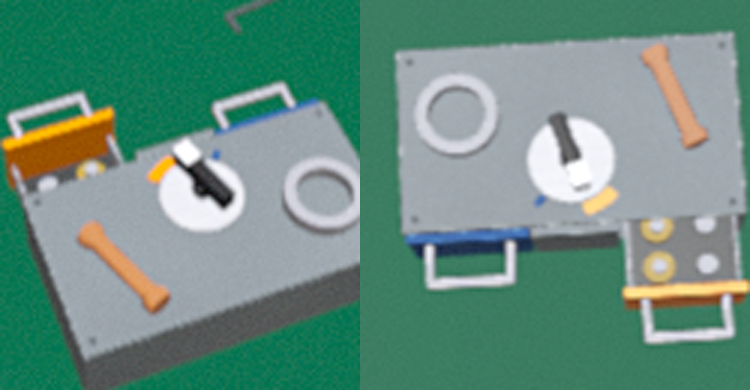

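The orange drawer is out about 76 mm (front at right view (685,293)), the blue drawer is shut, the knob is home on the orange side, and the loose parts haven't moved.

```bash
python3 -c "
from workcell import env
print(env.job_done())"
```

```text
the job is handed in; nothing more can be done
None
```

I handed the job in at about 20 s on the robot's clock: the blue drawer is shut, the lock knob is home in the orange seat (about 0.97 rad round), the orange drawer is out about 76 mm, and the tools and parts on the chest look unmoved in the last pictures; I did not re-check those around it.

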